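# Rack the spindle rings for refitting, in reverse order

## Task

The four rings of a spindle lie on the nests of the grey rail in the order they came off the shaft: first off next to the red stop, last off at the far end. Move them to the aluminium rack in the reverse order, ready for refitting: the last one off goes over the post next to the yellow end plate and the first one off over the post farthest from it, with the two between following the same reversed order. Each ring must lie flat on the rack with the post through it, one ring to a post, and be let go.

Things in the scene. Friction and masses are not known exactly. Their poses are not given: they have to be found in the camera images.
- black_ring: Black bearing ring, 66 mm outer diameter, 52 mm bore, 20 mm high. Lying flat; origin at the centre of its underside, z up. Round, so its yaw does not matter. At the start it lies over the post of its nest; over a post it has at least 3 mm to spare all round at the foot, 8 mm at the top.
- bright_ring: Light grey bearing ring, 60 mm outer diameter, 44 mm bore, 24 mm high. Lying flat; origin at the centre of its underside, z up. Round, so its yaw does not matter. At the start it lies over the post of its nest; over a post it has at least 3 mm to spare all round at the foot, 8 mm at the top.
- brass_sleeve: Plain brass spacer sleeve, 58 mm outer diameter, 42 mm bore, 30 mm high. Lying flat; origin at the centre of its underside, z up. Round, so its yaw does not matter. At the start it lies over the post of its nest; over a post it has at least 3 mm to spare all round at the foot, 8 mm at the top.
- lock_nut: Steel shaft lock nut with four narrow notches in its rim, 62 mm over the rim, 39 mm bore, 18 mm high. Lying flat; origin at the centre of its underside, z up. Round, so its yaw does not matter. At the start it lies over the post of its nest; over a post it has at least 3 mm to spare all round at the foot, 8 mm at the top.
- nest_black: Fixed black nest, 66 (own x) x 44 x 32 mm high, with its blue tapered post, under the black ring at the start, at one of the rail's four places, drawn afresh (the colour says nothing about the order). Origin: centre of its underside, 12 mm above the bench; flat seat 32 mm above it; post 24 mm across at its foot, 14 at its top, which is 59 mm above the origin. Axes as the rail's.
- nest_bright: Fixed black nest, 66 (own x) x 44 x 32 mm high, with its white tapered post, under the light grey ring at the start, at one of the rail's four places, drawn afresh (the colour says nothing about the order). Origin: centre of its underside, 12 mm above the bench; flat seat 32 mm above it; post 24 mm across at its foot, 14 at its top, which is 59 mm above the origin. Axes as the rail's.
- nest_sleeve: Fixed black nest, 66 (own x) x 44 x 32 mm high, with its green tapered post, under the brass sleeve at the start, at one of the rail's four places, drawn afresh (the colour says nothing about the order). Origin: centre of its underside, 12 mm above the bench; flat seat 32 mm above it; post 24 mm across at its foot, 14 at its top, which is 59 mm above the origin. Axes as the rail's.
- nest_nut: Fixed black nest, 66 (own x) x 44 x 32 mm high, with its orange tapered post, under the lock nut at the start, at one of the rail's four places, drawn afresh (the colour says nothing about the order). Origin: centre of its underside, 12 mm above the bench; flat seat 32 mm above it; post 24 mm across at its foot, 14 at its top, which is 59 mm above the origin. Axes as the rail's.
- rail: Dismantling rail, fixed, pointing any way: grey bar 300 (own x) x 60 x 12 mm with the four nests in a row, a red stop plate at its +x end, 64 mm high. Origin: centre of its underside on the bench. Places on its x axis at +105 (by the red stop: first off), +35, -35, -105 mm (last off); rings lie there 44 mm up on 44 mm wide nests, their sides free.
- rack: Assembly rack, fixed, empty, pointing any way: aluminium bar 298 (own x) x 44 mm, flat top 44 mm up, feet 64 mm wide and 8 high; yellow end plate at its +x end, 63 mm high. Origin: centre of its underside on the bench. Tapered steel posts (24 mm across at the foot, 14 at the top, which is 71 mm up) on its x axis at +105 (by the yellow plate), +35, -35, -105 mm.

How it is judged:
By the outcome, as a careful person would: the job done as asked, in the order asked, and still so for the second after the job is handed in, with the robot touching nothing.
It also fails if it takes over 99 s, if anything falls off the work surface, if the arm or the gripper's body presses on something with over 40 N, if the wrist force passes 120 N, or if a joint passes its speed limit or range.

## Robot

A 7-joint arm with a two-finger parallel gripper is mounted at the origin on the work surface; the furniture and walls round the work are solid. World frame = base frame: x ahead of the robot, y to its left, z up, the work surface at z = 0. Lengths are in mm, angles in rad, forces in N, time in s.
With the tool pointing down it reaches from about 425 to 1025 mm from the base axis. Payload 9.4 kg.
Tool frame: the origin (TCP) lies on the mounting face of the last link; the fingertips stand 173 mm ahead of it and the grasp point (between the pads) lies 155 mm ahead of it; z points along the fingers, y is the direction in which the jaws open and shut (so a half turn about z gives the same grasp; the last joint's range is limited). The gripper opens to 85 mm and grips with 20 to 120 N. Pads are 22 mm wide; open, the fingers measure 114 mm over their backs; the gripper's body (76 mm by 85 mm) begins 54 mm behind the grasp point. The pads swing forward as they close: fully open they stand 13 mm farther back than shut.
Start: joints at [-0.077, 0.599, -0.003, 1.599, 0.002, 0.943, -0.08], TCP at [725, 0.001, 404.675] pointing down, gripper open.
Joint ranges: [-2.57, 2.57], [-0.35, 1.97], [-1.29, 1.29], [0.11, 2.56], [-1.05, 4.19], [0.11, 1.86], [-2.63, 2.63]. Speed limits (rad/s): [2.22, 2.22, 3.01, 3.01, 3.14, 3.14, 3.14].

## Interface

Orientations are given as [roll, pitch, yaw] about the fixed x, y, z axes, in that order (R = Rz(yaw) Ry(pitch) Rx(roll)).
In Python, from cell import env gives the robot as it stands.
- The arm moves only by the tool jog_arm, never from a script. Its argument "motion" is a list that holds one entry, the list of rows, each a list of 5 numbers: the shift along the tool's x, y, z in m, then the turn about the tool's z in degrees, then the closure in counts, from 0 (fully open) to 255 (shut). A call has 1 to 20 rows; each row is the pose to reach, as a shift and turn from the pose commanded when the call began, along the tool's axes at that moment; what a row does not reach only later rows make up. A row lasts 1/8 s, in which the tool goes at most 62.5 mm and 10.7 degrees, less where a joint would pass 70% of its speed; a pose out of reach is approached as far as the arm can. A call with a gripper value outside its range is refused whole. The fingers move at their own pace and stop on an object; "force" is the grip in N (left out, the last holds). Time passes only in rows, so rows that repeat a pose let the fingers close. It gives the time, the measured TCP pose, the force and the opening at its end, in the units of the state.
- env.state(): the state, without advancing time (a new reading comes with each control period).
- env.capture(name): name is "scene" or "side" or "wrist"; returns the picture (400x640x3 uint8, blue, green, red); there is no depth.
- env.camera_model(name): a dict with "intrinsics" (3x3 intrinsics, pixels), "k1" (the pictures are not rectified: a ray, as slopes to the right and down, at radius r is drawn at 1 + k1 r^2 times it, then the intrinsics apply), "rvec" (rotation vector, rad) and "tvec" (3), from world to camera coordinates, as OpenCV has them. Camera axes: x right, y down, z forward; pixel columns grow to the right and rows downward; lengths in mm; the calibration is good to about 2 mm. A picture is of the moment at which its call begins: read the wrist's pose just before it. camera_model takes no time and is no camera call; for the wrist camera it gives the pose at the moment of the call.
- env.sign_off(): hands the job in, once; it reports no verdict.
Trained networks look in the newest picture that a camera, given by its name, has taken for a name from the list of things; names that differ only in an ending like _2 or _b are one class to them, and where a whole thing is asked for, a point or a joint stands for the part that bears it (a point fixed in the world has none). Each returns a list of dicts, best first, with "p" (0 to 1); they miss things now and then, are a little off and sometimes report something else, mostly with a low value. They report only what shows in the picture. A call takes as long as a camera call.
- env.find_in(camera, query): "box" ([centre column, centre row, width, height] in pixels, round what is visible of it).
The state is a dict: "time": time; "qpos": joint angles; "joint_velocities": joint speeds; "effort": joint torques, N m; "eef_pos": TCP position; "tcp_rot": TCP orientation; "wrist_force": force on the tool from outside, world axes, zero at the start; "ft_torque": the same for the moment, N m; "gripper_width": finger opening in mm.
Only numpy, scipy, OpenCV 4.12 (cv2) and the standard library are available. Lean on these libraries where they do the work, as an engineer would, in place of code of your own. Each camera call takes 0.05 s, during which the arm holds its last target.

## Working session

There is one attempt and no reset: what is moved stays moved. The work goes in short steps, Python scripts to look and compute and a tool call to move; the robot and the scene stay as the last step left them, time stands still between calls to the robot, and variables do not carry over. Pictures are saved under pics/ and viewed, and the job is handed in when it is done.

Besides the shell and the picture viewer there is one more tool, called by a JSON object that holds its "api" and its "payload". jog_arm: Moves the arm, as the interface text tells. Its arguments: {"type":"object","properties":{"motion":{"type":"array","items":{"type":"array","items":{"type":"array","items":{"type":"number"}}}},"force":{"type":"number"}},"required":["motion"]}

```bash
ls; mkdir -p pics
python3 - <<'E'
from cell import env
import cv2
s=env.state();print(s['time'],s['eef_pos'],s['tcp_rot'],s['gripper_width'])
for n in ["scene","side","wrist"]:
    im=env.capture(n);cv2.imwrite(f"pics/{n}0.png",im)
    m=env.camera_model(n);print(n,m)
E
```

```text
pics
0.0 [7.24800229e+02 1.81669516e-02 4.03807013e+02] [-3.14002648e+00  1.41365114e-04  1.57087691e+00] 85.50942327421342
scene {'intrinsics': array([[504.2967115 ,   0.        , 320.170822  ],
       [  0.        , 504.2967115 , 196.32612959],
       [  0.        ,   0.        ,   1.        ]]), 'k1': -0.13686252785522326, 'rvec': array([ 1.229708  , -2.31162531,  0.96663025]), 'tvec': array([314.62437215, 389.39014837, 939.73409221])}
side {'intrinsics': array([[365.43668092,   0.        , 312.96790649],
       [  0.        , 365.43668092, 195.96426234],
       [  0.        ,   0.        ,   1.        ]]), 'k1': 0.019466129835595033, 'rvec': array([ 0.18312643, -2.50766575,  1.73100688]), 'tvec': array([524.73966508,  99.05584753, 881.06827154])}
wrist {'intrinsics': array([[295.4018276 ,   0.        , 319.44244497],
       [  0.        , 295.4018276 , 196.37842292],
       [  0.        ,   0.        ,   1.        ]]), 'k1': -0.03927481535476853, 'rvec': array([-2.84944557e+00, -5.80910231e-04,  1.64079400e-03]), 'tvec': array([-725.01059   ,  -36.48966475,  379.51230864])}
```

View pics/scene0.png

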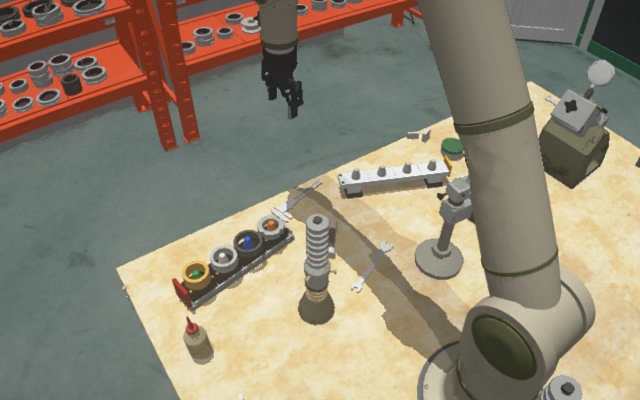

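View pics/side0.png

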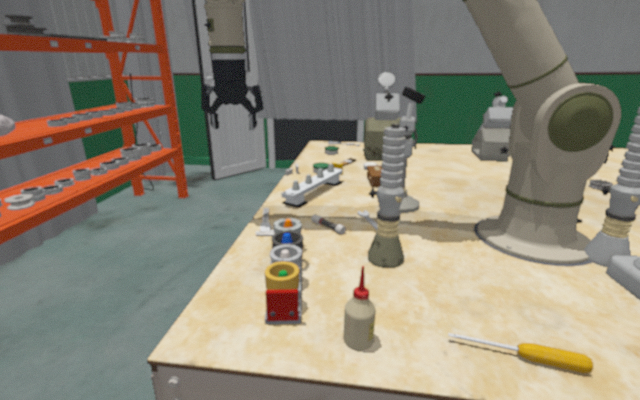

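View pics/wrist0.png

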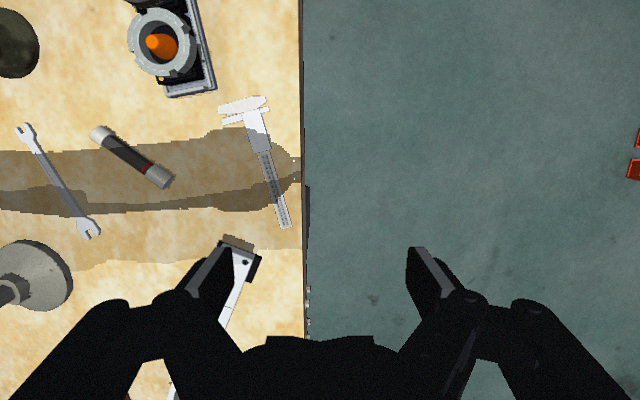

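```bash
cat > h.py <<'E'
from cell import env
import cv2, numpy as np
def unproj(m,uv,z):
    K=m['intrinsics'];d=np.array([m['k1'],0,0,0,0.])
    p=cv2.undistortPoints(np.array(uv,float).reshape(-1,1,2),K,d).reshape(-1,2)
    R=cv2.Rodrigues(m['rvec'])[0];t=np.array(m['tvec']).ravel();C=-R.T@t
    out=[]
    for q in p:
        r=R.T@np.array([q[0],q[1],1]);out.append((C+r*(z-C[2])/r[2])[:2])
    return np.array(out)
def proj(m,P):
    return cv2.projectPoints(np.array(P,float).reshape(-1,3),m['rvec'],m['tvec'],m['intrinsics'],np.array([m['k1'],0,0,0,0.]))[0].reshape(-1,2)
E
python3 - <<'E'
from h import *
H={'black_ring':64,'bright_ring':68,'brass_sleeve':74,'lock_nut':62,'rack':44,'rail':30}
for c in ['scene','side']:
    m=env.camera_model(c)
    for n in H:
        for r in env.find_in(c,n)[:2]:
            b=r['box'];print(c,n,round(r['p'],2),np.round(b),np.round(unproj(m,[b[:2]],H[n]-8)))
im=cv2.imread('pics/scene0.png')
cv2.imwrite('pics/s_crop.png',cv2.resize(im[140:320,110:310],None,fx=4,fy=3.3,interpolation=cv2.INTER_CUBIC)[:600])
cv2.imwrite('pics/s_crop2.png',cv2.resize(im[120:280,320:520],None,fx=4,fy=3.7,interpolation=cv2.INTER_CUBIC)[:600])
E
```

```text
scene black_ring 0.66 [248. 245.  26.  29.] [[545. 208.]]
scene bright_ring 0.91 [226. 259.  28.  29.] [[535. 268.]]
scene brass_sleeve 0.89 [197. 274.  30.  28.] [[527. 340.]]
scene lock_nut 0.7 [271. 228.  26.  24.] [[562. 137.]]
scene rack 0.67 [252. 253.  27.  34.] [[536. 204.]]
scene rack 0.66 [201. 285.  29.  36.] [[518. 339.]]
scene rail 0.68 [235. 271. 123.  84.] [[521. 258.]]
side black_ring 0.66 [286. 238.  30.  15.] [[557. 194.]]
side brass_sleeve 0.62 [283. 277.  37.  24.] [[529. 349.]]
side lock_nut 0.53 [288. 224.  24.  12.] [[569. 123.]]
side lock_nut 0.34 [282. 276.  38.  28.] [[534. 330.]]
side rack 0.66 [314. 185.  61.  42.] [[ 558. -210.]]
side rail 0.88 [282. 297.  37.  61.] [[532. 346.]]
```

View pics/s_crop2.png

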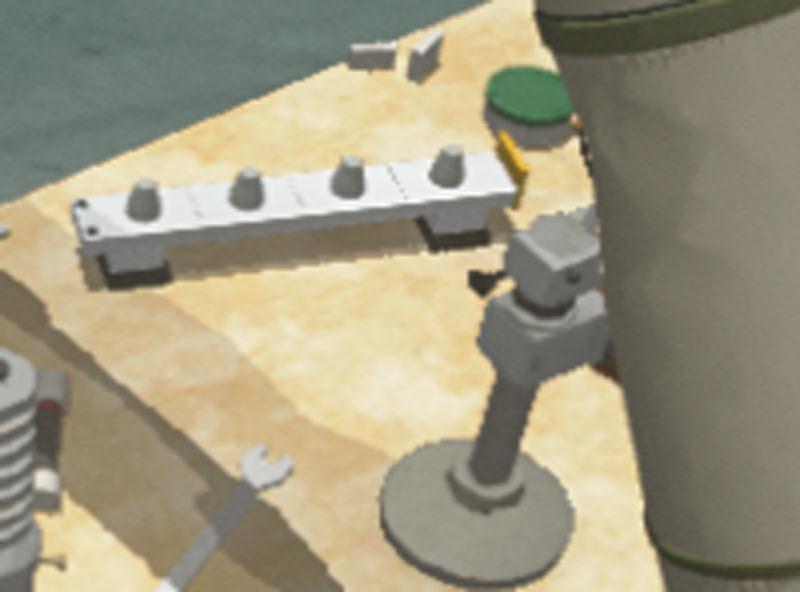

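View pics/s_crop.png

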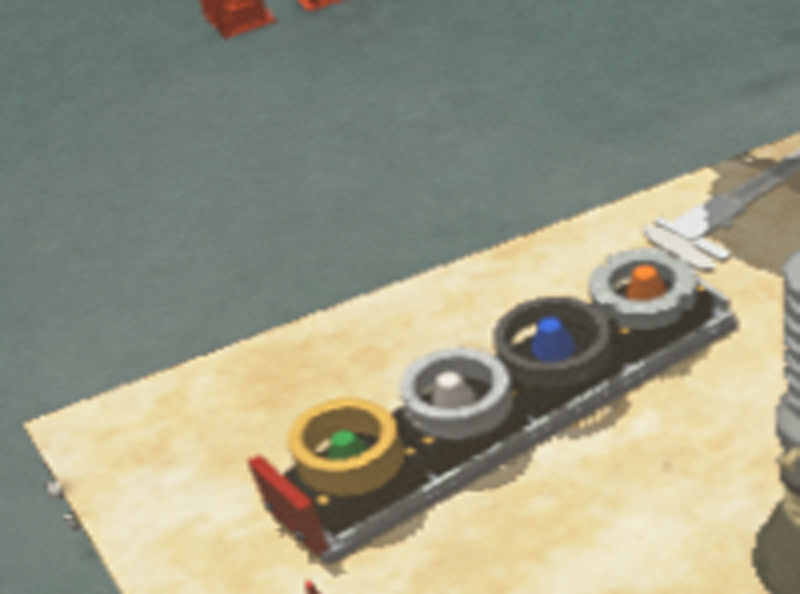

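Run:
```python
from h import *
m=env.camera_model('scene')
p=np.array([(146,181),(250,171),(351,158),(453,148)])/[4,3.7]+[320,120]
print('posts',unproj(m,p,71).round())
q=np.array([(343,438),(449,380),(549,324),(645,270)])/[4,3.3]+[110,140]
print('nests',unproj(m,q,71).round())
print('col base',unproj(m,[(317,305),(440,258)],0).round())
b=unproj(m,[(317,303)],0)[0]
for z in (100,150,200,250,300): print(z,proj(m,[[*b,z]]).round())
b=unproj(m,[(440,258)],0)[0]
for z in (50,100,150,200,250): print(z,proj(m,[[*b,z]]).round())
```

```text
posts [[ 602. -141.]
 [ 573. -204.]
 [ 547. -269.]
 [ 518. -333.]]
nests [[528. 342.]
 [539. 273.]
 [552. 204.]
 [565. 134.]]
col base [[ 357.  146.]
 [ 302. -168.]]
100 [[317. 276.]]
150 [[318. 261.]]
200 [[318. 244.]]
250 [[318. 227.]]
300 [[318. 208.]]
50 [[444. 245.]]
100 [[448. 230.]]
150 [[453. 215.]]
200 [[457. 199.]]
250 [[462. 181.]]
```

{"api": "jog_arm", "payload": {"motion": [[[0.03,-0.03,0,-3,0],[0.08,-0.075,0,-7,0],[0.13,-0.12,0,-10,0],[0.17,-0.16,0,-10,0],[0.19,-0.18,0,-10,0],[0.19,-0.18,0,-10,0],[0.19,-0.18,0,-10,0]]]}}

```text
time: 1.62
eef_pos: [545.5, 189.5, 404.9]
tcp_rot: [3.141, 0.0, 1.745]
wrist_force: [-0.3, -1.0, 0.1]
gripper_width: 85.5
```

Run:
```python
from h import *
s=env.state();print(s['time'],s['eef_pos'],s['tcp_rot'],s['gripper_width'],s['joint_velocities'].round(3),s['wrist_force'])
m=env.camera_model('wrist');im=env.capture('wrist');cv2.imwrite('pics/w1.png',im)
import pickle;pickle.dump(m,open('m1.pkl','wb'))
for n,h in dict(brass_sleeve=74,bright_ring=68,black_ring=64,lock_nut=62).items():
    for r in env.find_in('wrist',n)[:1]: print(n,r['p'],r['box'],unproj(m,[r['box'][:2]],h))
```

```text
1.625 [545.51546174 189.52962749 404.88425647] [3.14085464e+00 4.09995090e-04 1.74490952e+00] 85.49840492001995 [ 0.018  0.006  0.008 -0.005 -0.    -0.    -0.001] [-0.32425095 -0.99305467  0.12693866]
brass_sleeve 0.88 [334.1, 29.8, 68.0, 59.5] [[534.93303735 333.41072154]]
bright_ring 0.65 [329.0, 99.8, 61.8, 62.2] [[541.68652701 272.08728892]]
black_ring 0.94 [328.4, 165.9, 62.1, 60.5] [[553.39503774 206.04671356]]
lock_nut 0.78 [331.7, 224.9, 52.4, 60.3] [[569.57873078 139.54893353]]
```

View pics/w1.png

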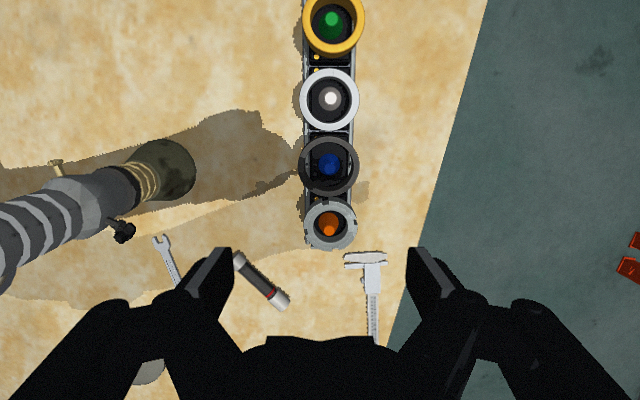

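```bash
cat > ov.py <<'E'
from h import *
import pickle,sys
from scipy.optimize import least_squares
def circ(c,z,r):
    a=np.linspace(0,2*np.pi,73);return np.c_[c[0]+r*np.cos(a),c[1]+r*np.sin(a),np.full(73,z)]
def draw(im,m,P,col,k,off):
    p=(proj(m,P)-off+0.5)*k-0.5
    cv2.polylines(im,[np.round(p*8).astype(int).reshape(-1,1,2)],False,col,1,cv2.LINE_AA,3)
E
python3 - <<'E'
from ov import *
m=pickle.load(open('m1.pkl','rb'));im=cv2.imread('pics/w1.png')
tops=[(331.5,18.5),(330,97.5),(329,163),(328.5,229)]
t=unproj(m,tops,71);print(t.round(1),np.diff(t,axis=0).round(1))
s=np.array([105,35,-35,-105.])
f=lambda v:(np.c_[v[0]+s*np.cos(v[2]),v[1]+s*np.sin(v[2])]-t).ravel()
r=least_squares(f,[547,238,1.74]);v=r.x;print(v,np.degrees(v[2]),r.fun.round(1))
N=np.c_[v[0]+s*np.cos(v[2]),v[1]+s*np.sin(v[2])];print(N.round(1))
off=np.array([270,0]);k=4
big=cv2.resize(im[0:260,270:390],None,fx=k,fy=k,interpolation=cv2.INTER_CUBIC)
D=[(58,42,30),(60,44,24),(66,52,20),(62,39,18)]
for c,(o,b,h) in zip(N,D):
    for z,rr,col in((44+h,o/2,(0,0,255)),(44+h,b/2,(0,0,255)),(71,7,(255,0,255))): draw(big,m,circ(c,z,rr),col,k,off)
cv2.imwrite('pics/ov1a.png',big[:540]);cv2.imwrite('pics/ov1b.png',big[500:])
E
```

```text
[[530.8 343. ]
 [542.2 274.3]
 [553.  210.4]
 [565.9 137.7]] [[ 11.3 -68.7]
 [ 10.8 -63.9]
 [ 12.9 -72.7]]
[547.99207561 241.3608032    1.74001191] 99.69533852196015 [-0.5  1.8 -0.1  1.6  0.9 -3.6 -0.3  0.2]
[[530.3 344.9]
 [542.1 275.9]
 [553.9 206.9]
 [565.7 137.9]]
```

View pics/ov1a.png

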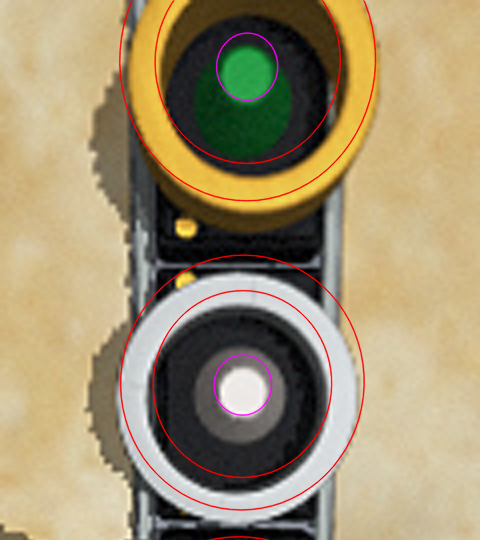

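View pics/ov1b.png

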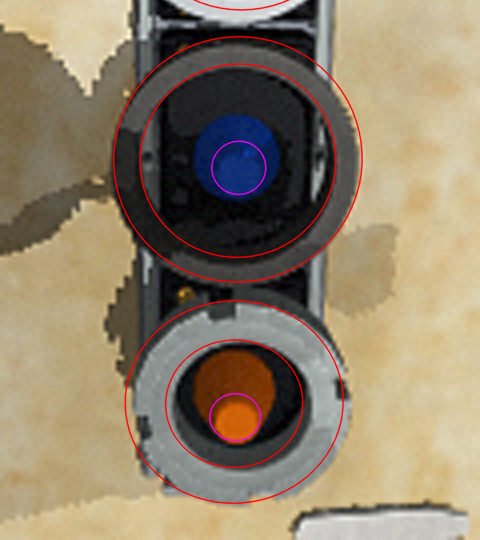

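Run:
```python
from ov import *
m=pickle.load(open('m1.pkl','rb'))
off=np.array([270,0]);k=4
obs={'sleeve':(74,29,[('l',128),('r',378),('b',212)]),'bright':(68,30,[('l',118),('r',357),('t',273),('b',519)]),
'black':(64,33,[('l',113),('r',360),('t',542),('b',782)]),'nut':(62,31,[('l',133),('r',350),('t',803),('b',1000)])}
c0=dict(sleeve=(530,343),bright=(542,275),black=(554,207),nut=(566,138))
u=np.array([np.cos(1.74),np.sin(1.74)]);
for n,(z,R,o) in obs.items():
    def f(c):
        p=(proj(m,circ(c,z,R))-off+.5)*k-.5
        e=dict(l=p[:,0].min(),r=p[:,0].max(),t=p[:,1].min(),b=p[:,1].max())
        return [e[a]-x for a,x in o]
    r=least_squares(f,c0[n],diff_step=1e-3);print(n,r.x.round(1),np.array(r.fun).round(1))
```

```text
sleeve [532.1 342.6] [-2.5  2.5  0.1]
bright [541.6 272.4] [-1.9  1.9 -3.5  4. ]
black [553.8 206. ] [-0.6  0.6 -2.3  2.6]
nut [567.9 138.2] [-0.5  0.5 -2.6  2.9]
```

```bash
cat > go.py <<'E'
import sys,numpy as np
from h import env
from scipy.spatial.transform import Rotation as Ro
s=env.state();p=np.array(s['eef_pos']);R=Ro.from_euler('xyz',s['tcp_rot']).as_matrix()
print('t',round(s['time'],2),'p',p.round(1),'yaw',np.degrees(s['tcp_rot'][2]).round(2),'w',round(s['gripper_width'],1),'F',np.round(s['wrist_force'],1))
for a in sys.argv[1:]:
    t=np.array([float(v) for v in a.split(',')])
    print(a,'->',(R.T@(t[:3]-p)/1000).round(4),'turn',round(np.degrees(s['tcp_rot'][2])-t[3],2) if len(t)>3 else '')
E
python3 go.py 567.9,138.2,280,99.7 567.9,138.2,205,99.7
```

```text
t 1.88 p [545.6 189.2 404.5] yaw 99.91 w 85.4 F [-0.2 -0.   0.1]
567.9,138.2,280,99.7 -> [-0.054   0.0132  0.1245] turn 0.21
567.9,138.2,205,99.7 -> [-0.054   0.0132  0.1995] turn 0.21
```

{"api": "jog_arm", "payload": {"motion": [[[-0.027,0.006,0.03,0,0],[-0.054,0.013,0.07,0,0],[-0.054,0.013,0.11,0,0],[-0.054,0.013,0.14,0,0],[-0.054,0.013,0.165,0,0],[-0.054,0.013,0.185,0,0],[-0.054,0.013,0.195,0,0],[-0.054,0.013,0.2,0,0],[-0.054,0.013,0.2,0,0]]]}}

```text
time: 3.0
eef_pos: [567.4, 139.0, 204.9]
tcp_rot: [3.141, 0.0, 1.745]
wrist_force: [0.9, 0.8, 0.6]
gripper_width: 85.3
```

```bash
python3 go.py
python3 - <<'E'
from h import *
im=env.capture('wrist');cv2.imwrite('pics/w2.png',im)
E
```

```text
t 3.0 p [567.4 139.  204.9] yaw 99.99 w 85.3 F [0.9 0.8 0.6]
```

View pics/w2.png

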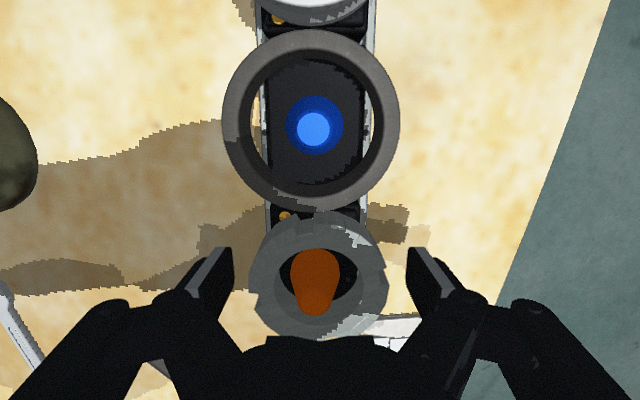

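{"api": "jog_arm", "payload": {"motion": [[[0,0,0,0,255],[0,0,0,0,255],[0,0,0,0,255],[0,0,0,0,255],[0,0,0,0,255],[0,0,0,0,255]]], "force": 50}}

```text
time: 3.8
eef_pos: [567.3, 139.2, 205.5]
tcp_rot: [3.14, -0.0, 1.745]
wrist_force: [-0.1, -0.7, 4.8]
gripper_width: 59.6
```

```bash
python3 go.py
python3 - <<'E'
from h import *
im=env.capture('wrist');cv2.imwrite('pics/w3.png',im)
E
```

```text
t 3.8 p [567.3 139.2 205.5] yaw 100.0 w 59.6 F [-0.1 -0.7  4.8]
```

View pics/w3.png

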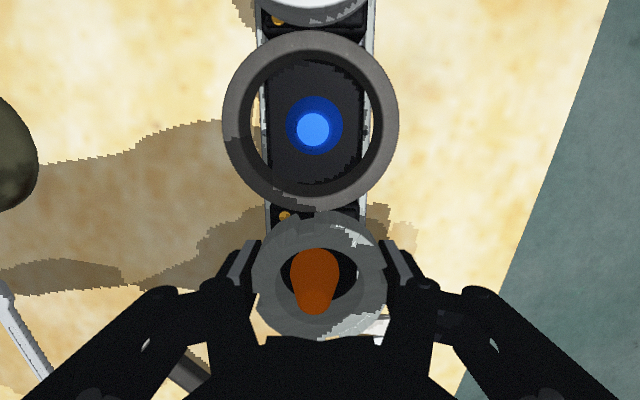

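{"api": "jog_arm", "payload": {"motion": [[[0,0,-0.005,0,255],[0,0,-0.015,0,255],[0,0,-0.03,0,255],[0,0,-0.05,0,255],[0,0,-0.08,0,255],[0,0,-0.115,0,255],[0,0,-0.15,0,255],[0,0,-0.18,0,255],[0,0,-0.195,0,255],[0,0,-0.2,0,255]]]}}

```text
time: 5.1
eef_pos: [567.0, 139.0, 405.6]
tcp_rot: [3.14, -0.0, 1.745]
wrist_force: [0.1, -0.9, -2.6]
gripper_width: 59.7
```

```bash
python3 go.py 540,-283,405,66.4
```

```text
t 5.1 p [567.  139.  405.6] yaw 100.0 w 59.7 F [ 0.1 -0.9 -2.6]
540,-283,405,66.4 -> [-4.109e-01 -9.990e-02  4.000e-04] turn 33.6
```

{"api": "jog_arm", "payload": {"motion": [[[-0.015,-0.004,0,1.5,255],[-0.045,-0.011,0,4,255],[-0.09,-0.022,0,8,255],[-0.14,-0.034,0,12,255],[-0.19,-0.046,0,16,255],[-0.24,-0.058,0,20,255],[-0.29,-0.07,0,24,255],[-0.34,-0.083,0,28,255],[-0.38,-0.093,0,31,255],[-0.4,-0.098,0,33,255],[-0.41,-0.1,0,33.6,255],[-0.41,-0.1,0,33.6,255],[-0.41,-0.1,0,33.6,255]]]}}

```text
time: 6.72
eef_pos: [540.3, -280.5, 404.5]
tcp_rot: [-3.141, -0.001, 1.161]
wrist_force: [0.4, -0.2, -1.7]
gripper_width: 59.5
```

```bash
python3 go.py;python3 - <<'E'
from h import *
import pickle
m=env.camera_model('wrist');im=env.capture('wrist');cv2.imwrite('pics/w4.png',im)
pickle.dump(m,open('m4.pkl','wb'))
E
```

```text
t 6.72 p [ 540.3 -280.5  404.5] yaw 66.54 w 59.5 F [ 0.4 -0.2 -1.7]
```

View pics/w4.png

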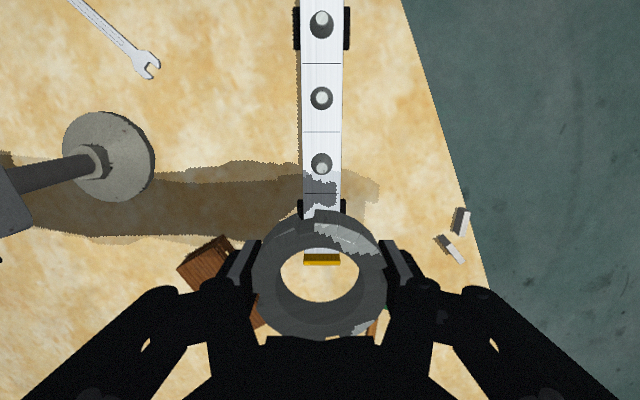

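Run:
```python
from ov import *
m=pickle.load(open('m4.pkl','rb'));im=cv2.imread('pics/w4.png')
tops=[(321.5,17),(321.5,96),(321,164)]
t=unproj(m,tops,71);print(t.round(1),np.diff(t,axis=0).round(1))
s=np.array([-105,-35,35.])
f=lambda v:(np.c_[v[0]+s*np.cos(v[2]),v[1]+s*np.sin(v[2])]-t).ravel()
r=least_squares(f,[560,-237,-1.98]);v=r.x;print(v,np.degrees(v[2]),r.fun.round(1))
u=np.array([np.cos(v[2]),np.sin(v[2])])
off=np.array([260,0]);k=4
big=cv2.resize(im[0:280,260:380],None,fx=k,fy=k,interpolation=cv2.INTER_CUBIC)
for d in (-105,-35,35,105):
    c=v[:2]+d*u; print(d,c.round(1))
    draw(big,m,circ(c,71,7),(255,0,255),k,off);draw(big,m,circ(c,44,12),(0,0,255),k,off)
n=np.array([-u[1],u[0]])
cs=[np.r_[v[:2]+a*u+b*n,44] for a,b in((-149,-22),(149,-22),(149,22),(-149,22),(-149,-22))]
draw(big,m,cs,(0,160,0),k,off)
cv2.imwrite('pics/ov4a.png',big[:560]);cv2.imwrite('pics/ov4b.png',big[560:])
```

```text
[[ 603.9 -138.5]
 [ 576.3 -202.3]
 [ 549.3 -263.7]] [[-27.5 -63.8]
 [-27.1 -61.4]]
[ 562.50270385 -233.60239734   -1.98208557] -113.56513785564086 [ 0.6  1.2  0.2  0.8 -0.8 -2. ]
-105 [ 604.5 -137.4]
-35 [ 576.5 -201.5]
35 [ 548.5 -265.7]
105 [ 520.5 -329.8]
```

View pics/ov4a.png

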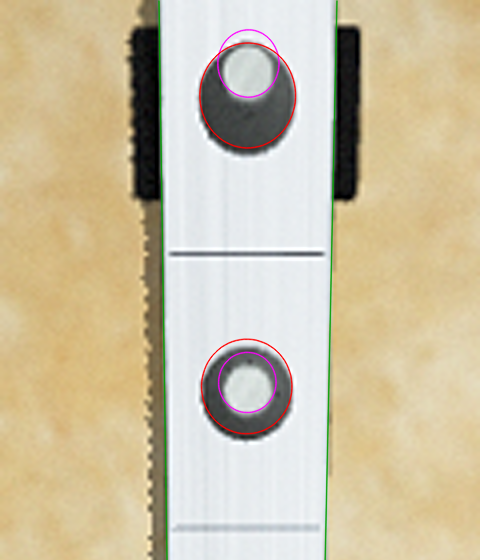

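View pics/ov4b.png

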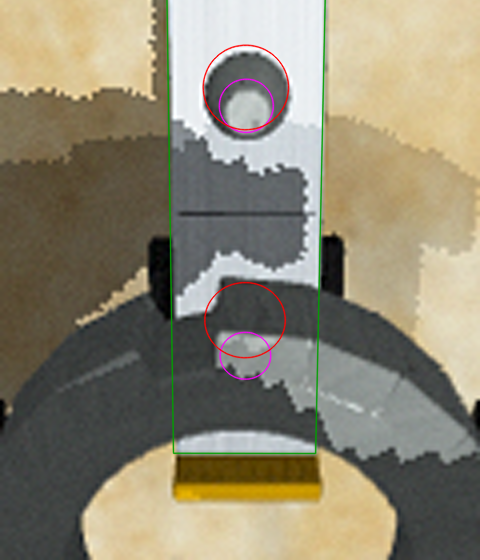

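```bash
python3 go.py 520.3,-330.2,245,66.44
```

```text
t 6.78 p [ 540.3 -280.6  404.6] yaw 66.54 w 59.4 F [ 0.3  0.6 -1.4]
520.3,-330.2,245,66.44 -> [-0.0536  0.0015  0.1596] turn 0.1
```

{"api": "jog_arm", "payload": {"motion": [[[-0.02,0.001,0.02,0,255],[-0.04,0.001,0.055,0,255],[-0.053,0.001,0.095,0,255],[-0.053,0.001,0.13,0,255],[-0.053,0.001,0.15,0,255],[-0.053,0.001,0.158,0,255],[-0.053,0.001,0.16,0,255],[-0.053,0.001,0.16,0,255]]]}}

```text
time: 7.78
eef_pos: [520.0, -330.9, 245.5]
tcp_rot: [3.14, 0.0, 1.159]
wrist_force: [0.7, 0.1, -1.7]
gripper_width: 59.3
```

```bash
python3 go.py 520.3,-330.2,206,66.44;python3 - <<'E'
from h import *
import pickle
m=env.camera_model('wrist');im=env.capture('wrist');cv2.imwrite('pics/w5.png',im)
pickle.dump(m,open('m5.pkl','wb'))
E
```

```text
t 7.78 p [ 520.  -330.9  245.5] yaw 66.43 w 59.3 F [ 0.7  0.1 -1.7]
520.3,-330.2,206,66.44 -> [ 0.0008 -0.      0.0395] turn -0.01
```

View pics/w5.png

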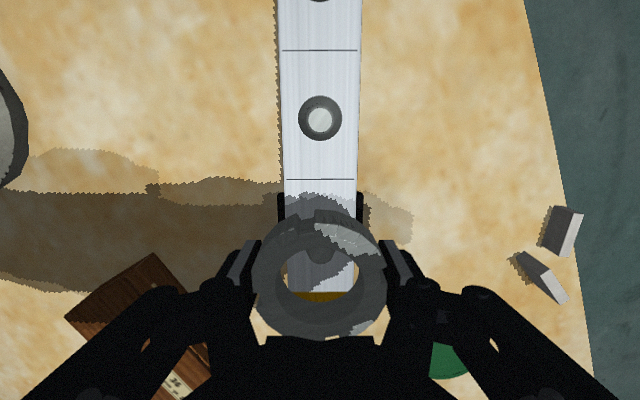

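{"api": "jog_arm", "payload": {"motion": [[[0.0005,0,0.008,0,255],[0.001,0,0.016,0,255],[0.001,0,0.024,0,255],[0.001,0,0.031,0,255],[0.001,0,0.036,0,255],[0.001,0,0.039,0,255],[0.001,0,0.039,0,255]]]}}

```text
time: 8.7
eef_pos: [520.0, -330.2, 205.8]
tcp_rot: [3.141, 0.0, 1.159]
wrist_force: [-0.1, 0.5, -1.5]
gripper_width: 59.5
```

```bash
python3 go.py;python3 - <<'E'
from h import *
im=env.capture('wrist');cv2.imwrite('pics/w6.png',im)
E
```

```text
t 8.7 p [ 520.  -330.2  205.8] yaw 66.39 w 59.5 F [-0.1  0.5 -1.5]
```

View pics/w6.png

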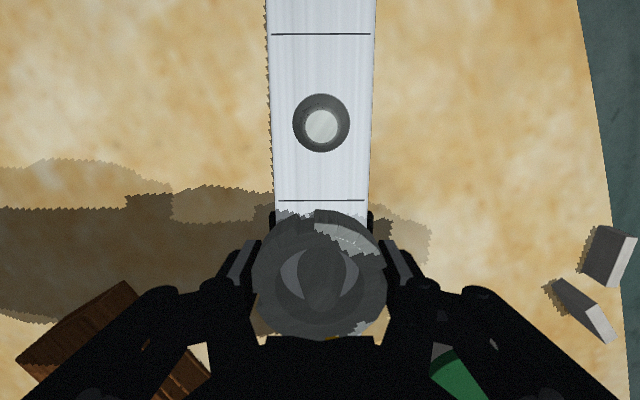

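{"api": "jog_arm", "payload": {"motion": [[[0,0,0.001,0,255],[0,0,0.001,0,0],[0,0,0.001,0,0],[0,0,0.001,0,0],[0,0,0.001,0,0],[0,0,-0.01,0,0],[0,0,-0.04,0,0],[0,0,-0.08,0,0],[0,0,-0.12,0,0],[0,0,-0.14,0,0],[0,0,-0.14,0,0]]]}}

```text
time: 10.12
eef_pos: [520.2, -330.3, 348.0]
tcp_rot: [3.138, 0.0, 1.159]
wrist_force: [-0.7, 0.2, -0.3]
gripper_width: 85.1
```

```bash
python3 - <<'E'
from h import *
im=env.capture('wrist');cv2.imwrite('pics/w7.png',im)
E
python3 go.py 553.8,206,345,99.7
```

```text
t 10.18 p [ 519.9 -330.1  346.6] yaw 66.4 w 85.5 F [0.3 0.5 0.3]
553.8,206,345,99.7 -> [ 0.5048 -0.1835  0.0012] turn -33.3
```

View pics/w7.png

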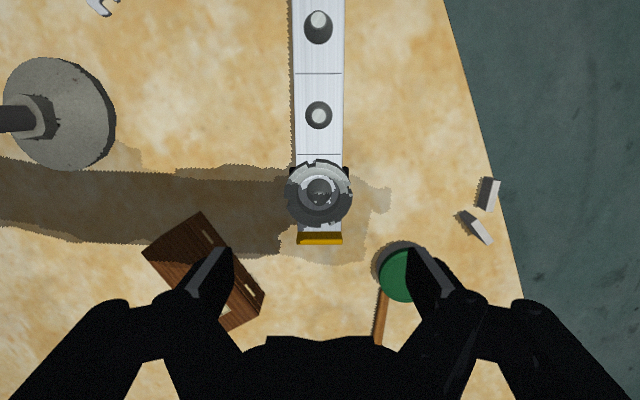

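{"api": "jog_arm", "payload": {"motion": [[[0.02,-0.007,0,-1.5,0],[0.055,-0.02,0,-4,0],[0.1,-0.036,0,-7,0],[0.15,-0.055,0,-10,0],[0.2,-0.073,0,-13.5,0],[0.25,-0.091,0,-17,0],[0.3,-0.109,0,-20,0],[0.35,-0.127,0,-23,0],[0.4,-0.145,0,-26.5,0],[0.445,-0.162,0,-30,0],[0.48,-0.175,0,-32,0],[0.498,-0.181,0,-33.3,0],[0.505,-0.1835,0,-33.3,0],[0.505,-0.1835,0,-33.3,0],[0.505,-0.1835,0,-33.3,0]]]}}

```text
time: 12.05
eef_pos: [554.1, 204.5, 345.6]
tcp_rot: [-3.141, 0.001, 1.738]
wrist_force: [-1.2, -0.6, 0.5]
gripper_width: 85.4
```

```bash
python3 go.py 553.8,206,205,99.7
python3 - <<'E'
from h import *
im=env.capture('wrist');cv2.imwrite('pics/w8.png',im)
E
```

```text
t 12.05 p [554.1 204.5 345.6] yaw 99.58 w 85.4 F [-1.2 -0.6  0.5]
553.8,206,205,99.7 -> [0.0016 0.     0.1406] turn -0.12
```

View pics/w8.png

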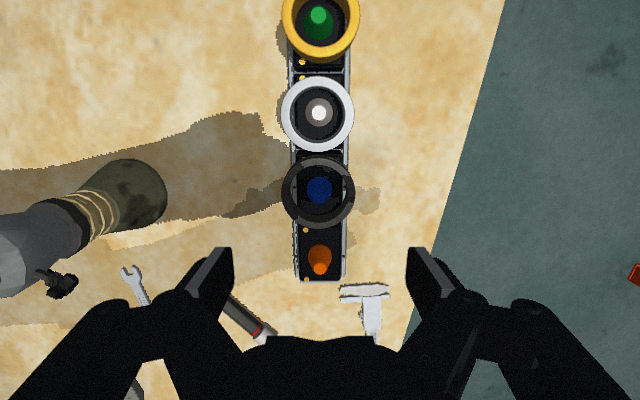

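{"api": "jog_arm", "payload": {"motion": [[[0.001,0,0.025,0,0],[0.001,0,0.065,0,0],[0.001,0,0.1,0,0],[0.001,0,0.125,0,0],[0.001,0,0.137,0,0],[0.001,0,0.14,0,0],[0.001,0,0.14,0,0],[0.001,0,0.14,0,255],[0.001,0,0.14,0,255],[0.001,0,0.14,0,255],[0.001,0,0.14,0,255],[0.001,0,0.14,0,255]]], "force": 50}}

```text
time: 13.6
eef_pos: [553.9, 207.1, 207.1]
tcp_rot: [3.14, -0.0, 1.74]
wrist_force: [-1.2, -0.1, 9.5]
gripper_width: 63.4
```

```bash
python3 - <<'E'
from h import *
im=env.capture('wrist');cv2.imwrite('pics/w9.png',im)
E
python3 go.py
```

```text
t 13.65 p [554.  207.1 207.1] yaw 99.69 w 63.4 F [-2.6 -0.4  9.4]
```

View pics/w9.png

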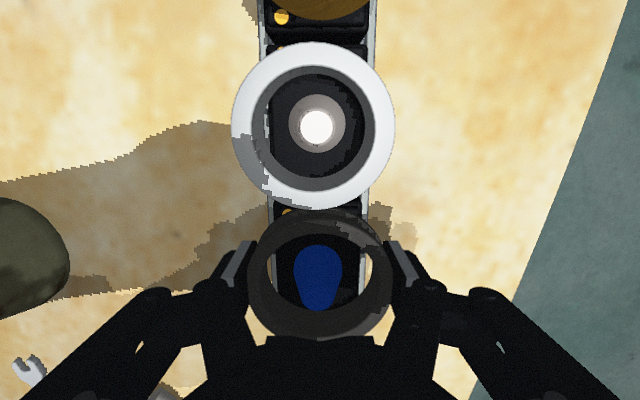

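{"api": "jog_arm", "payload": {"motion": [[[0,0,-0.005,0,255],[0,0,-0.02,0,255],[0,0,-0.045,0,255],[0,0,-0.08,0,255],[0,0,-0.115,0,255],[0,0,-0.14,0,255],[0,0,-0.15,0,255],[0,0,-0.15,0,255]]]}}

```text
time: 14.65
eef_pos: [553.8, 207.1, 356.3]
tcp_rot: [3.14, -0.0, 1.74]
wrist_force: [0.4, 0.4, -2.0]
gripper_width: 63.5
```

```bash
python3 go.py 548.3,-266.1,350,66.44
```

```text
t 14.65 p [553.8 207.1 356.3] yaw 99.7 w 63.5 F [ 0.4  0.4 -2. ]
548.3,-266.1,350,66.44 -> [-0.4655 -0.0851  0.0061] turn 33.26
```

{"api": "jog_arm", "payload": {"motion": [[[-0.015,-0.003,0,1,255],[-0.045,-0.008,0,3,255],[-0.09,-0.016,0,6,255],[-0.135,-0.025,0,10,255],[-0.18,-0.033,0,13,255],[-0.225,-0.041,0,16,255],[-0.27,-0.049,0,19,255],[-0.315,-0.058,0,22,255],[-0.36,-0.066,0,26,255],[-0.4,-0.073,0,29,255],[-0.435,-0.08,0,31,255],[-0.458,-0.084,0,33,255],[-0.466,-0.085,0.002,33.3,255],[-0.466,-0.085,0.006,33.3,255],[-0.466,-0.085,0.006,33.3,255]]]}}

```text
time: 16.52
eef_pos: [548.7, -265.0, 349.1]
tcp_rot: [-3.14, -0.001, 1.161]
wrist_force: [-0.2, 0.8, -1.7]
gripper_width: 63.7
```

```bash
python3 go.py 548.3,-266.1,245,66.44 548.3,-266.1,207,66.44
python3 - <<'E'
from h import *
im=env.capture('wrist');cv2.imwrite('pics/w10.png',im)
E
```

```text
t 16.52 p [ 548.7 -265.   349.1] yaw 66.53 w 63.7 F [-0.2  0.8 -1.7]
548.3,-266.1,245,66.44 -> [-0.0013  0.0002  0.1041] turn 0.09
548.3,-266.1,207,66.44 -> [-0.0013  0.0002  0.1421] turn 0.09
```

View pics/w10.png

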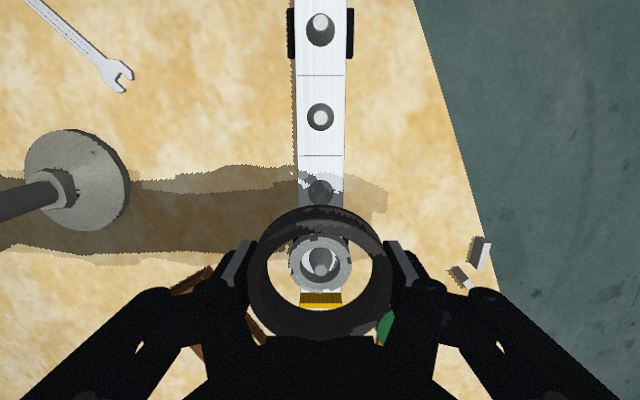

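{"api": "jog_arm", "payload": {"motion": [[[-0.001,0,0.02,0,255],[-0.001,0,0.05,0,255],[-0.001,0,0.08,0,255],[-0.001,0,0.097,0,255],[-0.001,0,0.104,0,255],[-0.001,0,0.104,0,255],[-0.001,0,0.104,0,255]]]}}

```text
time: 17.45
eef_pos: [548.5, -267.6, 246.6]
tcp_rot: [3.14, -0.0, 1.159]
wrist_force: [-0.1, 1.2, -1.9]
gripper_width: 63.7
```

```bash
python3 go.py 548.3,-266.1,207,66.44
python3 - <<'E'
from h import *
im=env.capture('wrist');cv2.imwrite('pics/w11.png',im)
E
```

```text
t 17.45 p [ 548.5 -267.6  246.6] yaw 66.4 w 63.7 F [-0.1  1.2 -1.9]
548.3,-266.1,207,66.44 -> [ 0.0013 -0.0008  0.0396] turn -0.04
```

View pics/w11.png

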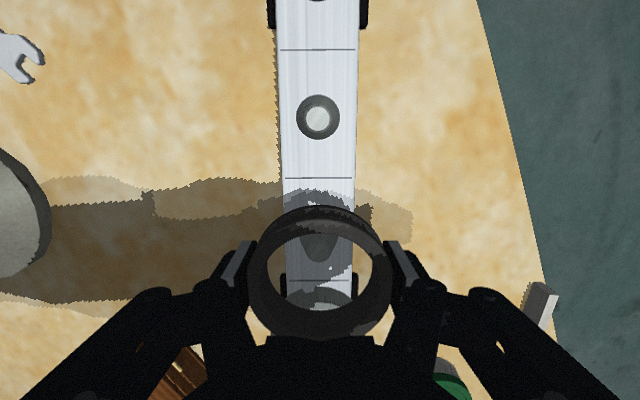

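{"api": "jog_arm", "payload": {"motion": [[[0.001,-0.001,0.012,0,255],[0.001,-0.001,0.024,0,255],[0.001,-0.001,0.034,0,255],[0.001,-0.001,0.039,0,255],[0.001,-0.001,0.04,0,255],[0.001,-0.001,0.04,0,0],[0.001,-0.001,0.04,0,0],[0.001,-0.001,0.04,0,0],[0.001,-0.001,0.04,0,0],[0.001,-0.001,0.03,0,0],[0.001,-0.001,0,0,0],[0.001,-0.001,-0.04,0,0],[0.001,-0.001,-0.08,0,0],[0.001,-0.001,-0.1,0,0],[0.001,-0.001,-0.1,0,0]]]}}

```text
time: 19.38
eef_pos: [547.9, -266.3, 347.9]
tcp_rot: [3.138, -0.0, 1.159]
wrist_force: [0.7, -0.1, -0.2]
gripper_width: 85.1
```

```bash
python3 go.py 541.6,272.4,345,99.7
python3 - <<'E'
from h import *
im=env.capture('wrist');cv2.imwrite('pics/w12.png',im)
E
```

```text
t 19.38 p [ 547.9 -266.3  347.9] yaw 66.4 w 85.1 F [ 0.7 -0.1 -0.2]
541.6,272.4,345,99.7 -> [ 0.4912 -0.2214  0.0021] turn -33.3
```

View pics/w12.png

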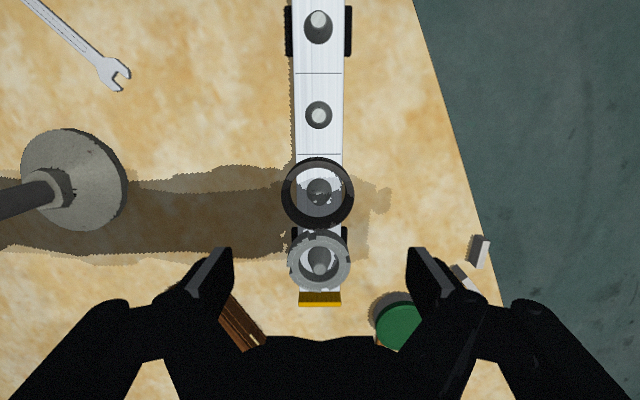

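{"api": "jog_arm", "payload": {"motion": [[[0.02,-0.009,0,-1.5,0],[0.055,-0.025,0,-4,0],[0.1,-0.045,0,-7,0],[0.145,-0.065,0,-10,0],[0.19,-0.086,0,-13.5,0],[0.235,-0.106,0,-17,0],[0.28,-0.126,0,-20,0],[0.325,-0.146,0,-23,0],[0.37,-0.167,0,-26,0],[0.415,-0.187,0,-29,0],[0.455,-0.205,0,-31,0],[0.48,-0.216,0,-33,0],[0.491,-0.221,0.002,-33.3,0],[0.491,-0.221,0.002,-33.3,0],[0.491,-0.221,0.002,-33.3,0]]]}}

```text
time: 21.3
eef_pos: [542.0, 270.4, 343.5]
tcp_rot: [-3.141, 0.001, 1.738]
wrist_force: [0.7, -0.4, -0.0]
gripper_width: 85.3
```

```bash
python3 go.py 541.6,272.4,207,99.7
python3 - <<'E'
from h import *
im=env.capture('wrist');cv2.imwrite('pics/w13.png',im)
E
```

```text
t 21.3 p [542.  270.4 343.5] yaw 99.56 w 85.3 F [ 0.7 -0.4 -0. ]
541.6,272.4,207,99.7 -> [0.0021 0.     0.1365] turn -0.14
```

View pics/w13.png

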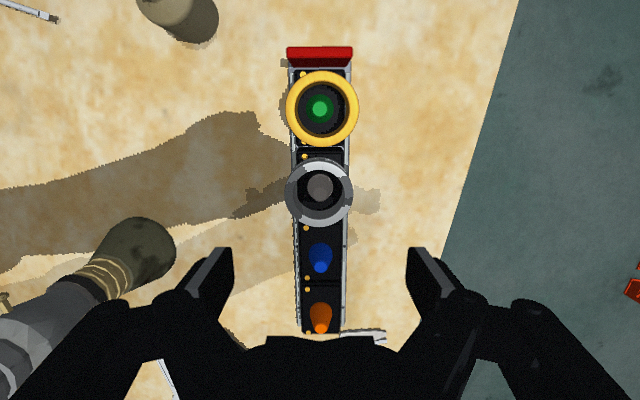

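{"api": "jog_arm", "payload": {"motion": [[[0.001,0,0.025,0,0],[0.001,0,0.065,0,0],[0.001,0,0.1,0,0],[0.001,0,0.125,0,0],[0.001,0,0.135,0,0],[0.001,0,0.138,0,0],[0.001,0,0.138,0,0],[0.001,0,0.138,0,255],[0.001,0,0.138,0,255],[0.001,0,0.138,0,255],[0.001,0,0.138,0,255],[0.001,0,0.138,0,255],[0.001,0,0.138,0,255]]], "force": 50}}

```text
time: 22.98
eef_pos: [541.6, 273.3, 207.0]
tcp_rot: [3.141, -0.0, 1.74]
wrist_force: [-2.1, -0.9, 9.0]
gripper_width: 57.1
```

```bash
python3 go.py
python3 - <<'E'
from h import *
im=env.capture('wrist');cv2.imwrite('pics/w14.png',im)
E
```

```text
t 22.98 p [541.6 273.3 207. ] yaw 99.7 w 57.1 F [-2.1 -0.9  9. ]
```

View pics/w14.png

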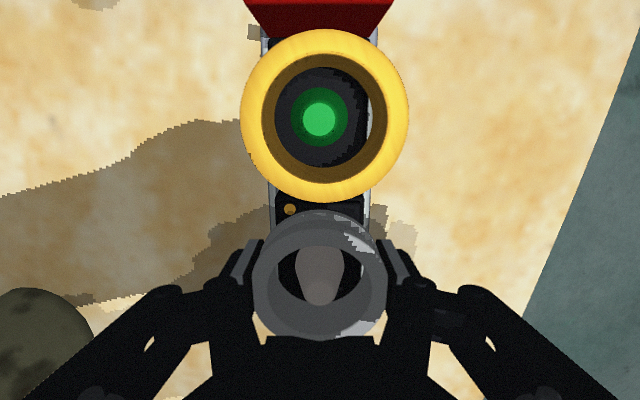

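Gripped (57.1, same −2.6 offset as before). Lift.

{"api": "jog_arm", "payload": {"motion": [[[0,0,-0.005,0,255],[0,0,-0.02,0,255],[0,0,-0.045,0,255],[0,0,-0.08,0,255],[0,0,-0.115,0,255],[0,0,-0.14,0,255],[0,0,-0.15,0,255],[0,0,-0.15,0,255]]]}}

```text
time: 24.02
eef_pos: [541.4, 273.2, 356.2]
tcp_rot: [3.141, -0.0, 1.74]
wrist_force: [-0.2, -0.9, -2.8]
gripper_width: 56.8
```

```bash
python3 go.py 576.3,-202.0,350,66.44
```

```text
t 24.02 p [541.4 273.2 356.2] yaw 99.7 w 56.8 F [-0.2 -0.9 -2.8]
576.3,-202.0,350,66.44 -> [-0.4743 -0.0457  0.006 ] turn 33.26
```

{"api": "jog_arm", "payload": {"motion": [[[-0.015,-0.001,0,1,255],[-0.045,-0.004,0,3,255],[-0.09,-0.009,0,6,255],[-0.135,-0.013,0,10,255],[-0.18,-0.017,0,13,255],[-0.225,-0.022,0,16,255],[-0.27,-0.026,0,19,255],[-0.315,-0.03,0,22,255],[-0.36,-0.035,0,26,255],[-0.405,-0.039,0,29,255],[-0.44,-0.042,0,31,255],[-0.465,-0.045,0,33,255],[-0.475,-0.046,0.002,33.3,255],[-0.475,-0.046,0.006,33.3,255],[-0.475,-0.046,0.006,33.3,255]]]}}

```text
time: 25.9
eef_pos: [576.3, -201.1, 349.0]
tcp_rot: [-3.14, -0.001, 1.161]
wrist_force: [0.3, -0.5, -1.5]
gripper_width: 57.0
```

```bash
python3 go.py 576.3,-202,245,66.44
```

```text
t 25.9 p [ 576.3 -201.1  349. ] yaw 66.53 w 57.0 F [ 0.3 -0.5 -1.5]
576.3,-202,245,66.44 -> [-0.0009  0.0005  0.104 ] turn 0.09
```

{"api": "jog_arm", "payload": {"motion": [[[0,0,0.02,0,255],[0,0,0.05,0,255],[0,0,0.08,0,255],[0,0,0.097,0,255],[0,0,0.104,0,255],[0,0,0.104,0,255],[0,0,0.104,0,255]]]}}

```text
time: 26.78
eef_pos: [576.6, -202.8, 246.6]
tcp_rot: [3.14, -0.0, 1.159]
wrist_force: [0.2, 1.3, -1.8]
gripper_width: 57.0
```

```bash
python3 go.py 576.3,-202,207,66.44
python3 - <<'E'
from h import *
im=env.capture('wrist');cv2.imwrite('pics/w15.png',im)
E
```

```text
t 26.77 p [ 576.6 -202.8  246.6] yaw 66.4 w 57.0 F [ 0.2  1.3 -1.8]
576.3,-202,207,66.44 -> [ 0.0007 -0.0006  0.0396] turn -0.04
```

View pics/w15.png

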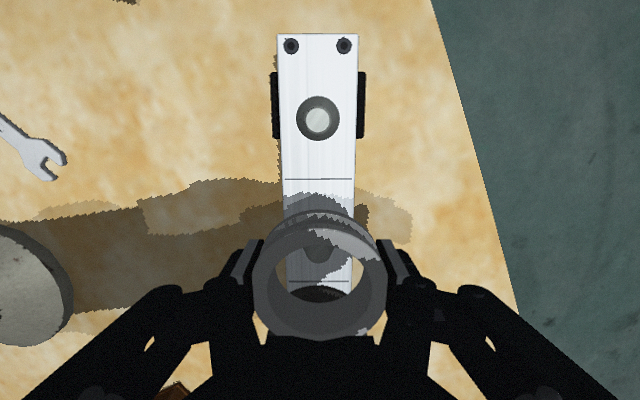

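{"api": "jog_arm", "payload": {"motion": [[[0.001,-0.001,0.012,0,255],[0.001,-0.001,0.024,0,255],[0.001,-0.001,0.034,0,255],[0.001,-0.001,0.039,0,255],[0.001,-0.001,0.04,0,255],[0.001,-0.001,0.04,0,0],[0.001,-0.001,0.04,0,0],[0.001,-0.001,0.04,0,0],[0.001,-0.001,0.04,0,0],[0.001,-0.001,0.03,0,0],[0.001,-0.001,0,0,0],[0.001,-0.001,-0.04,0,0],[0.001,-0.001,-0.08,0,0],[0.001,-0.001,-0.1,0,0],[0.001,-0.001,-0.1,0,0]]]}}

```text
time: 28.7
eef_pos: [575.9, -201.6, 347.9]
tcp_rot: [3.138, -0.001, 1.159]
wrist_force: [0.6, 0.8, -0.8]
gripper_width: 85.4
```

```bash
python3 go.py 532.1,342.6,345,99.7
python3 - <<'E'
from h import *
im=env.capture('wrist');cv2.imwrite('pics/w16.png',im)
E
```

```text
t 28.7 p [ 575.9 -201.6  347.9] yaw 66.39 w 85.4 F [ 0.6  0.8 -0.8]
532.1,342.6,345,99.7 -> [ 0.4811 -0.2581  0.0022] turn -33.31
```

View pics/w16.png

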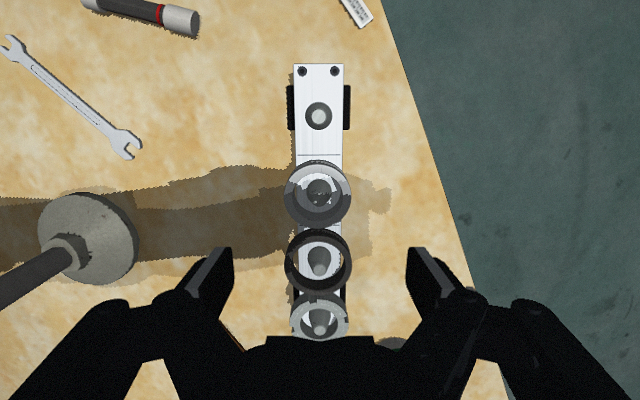

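{"api": "jog_arm", "payload": {"motion": [[[0.02,-0.011,0,-1.5,0],[0.055,-0.03,0,-4,0],[0.1,-0.054,0,-7,0],[0.145,-0.078,0,-10,0],[0.19,-0.102,0,-13.5,0],[0.235,-0.126,0,-17,0],[0.28,-0.15,0,-20,0],[0.325,-0.174,0,-23,0],[0.37,-0.199,0,-26,0],[0.41,-0.22,0,-29,0],[0.445,-0.239,0,-31,0],[0.47,-0.252,0,-33,0],[0.481,-0.258,0.002,-33.3,0],[0.481,-0.258,0.002,-33.3,0],[0.481,-0.258,0.002,-33.3,0]]]}}

```text
time: 30.62
eef_pos: [532.3, 341.0, 343.5]
tcp_rot: [-3.141, 0.001, 1.738]
wrist_force: [0.0, 0.3, -0.1]
gripper_width: 85.2
```

```bash
python3 go.py 532.1,342.6,208,99.7
python3 - <<'E'
from h import *
import pickle
m=env.camera_model('wrist');pickle.dump(m,open('m17.pkl','wb'))
im=env.capture('wrist');cv2.imwrite('pics/w17.png',im)
E
python3 - <<'E'
from ov import *
m=pickle.load(open('m17.pkl','rb'));im=cv2.imread('pics/w17.png')
off=np.array([260,130]);big=cv2.resize(im[130:270,260:380],None,fx=4,fy=4,interpolation=cv2.INTER_CUBIC)
for r in (29,21): draw(big,m,circ((532.1,342.6),74,r),(0,0,255),4,off)
cv2.imwrite('pics/ov17.png',big)
E
```

```text
t 30.62 p [532.3 341.  343.5] yaw 99.57 w 85.2 F [ 0.   0.3 -0.1]
532.1,342.6,208,99.7 -> [1.800e-03 1.000e-04 1.355e-01] turn -0.13
```

View pics/w17.png

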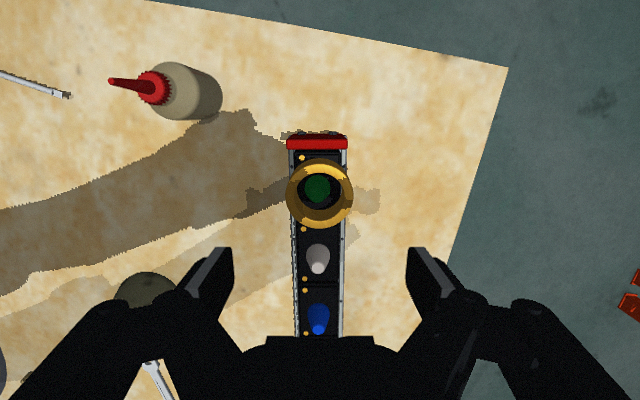

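View pics/ov17.png

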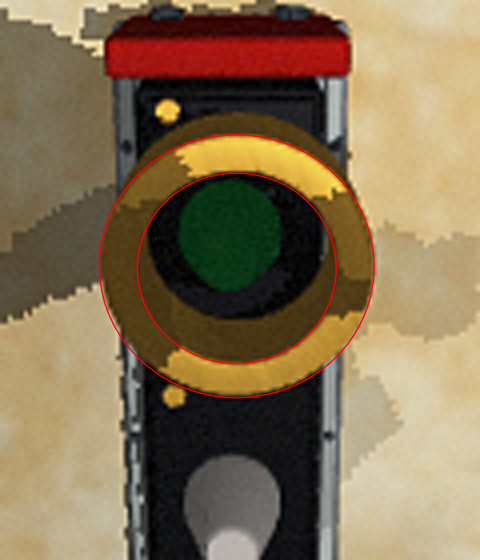

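{"api": "jog_arm", "payload": {"motion": [[[0.001,0,0.025,0,0],[0.001,0,0.065,0,0],[0.001,0,0.1,0,0],[0.001,0,0.125,0,0],[0.001,0,0.134,0,0],[0.001,0,0.137,0,0],[0.001,0,0.137,0,0],[0.001,0,0.137,0,255],[0.001,0,0.137,0,255],[0.001,0,0.137,0,255],[0.001,0,0.137,0,255],[0.001,0,0.137,0,255],[0.001,0,0.137,0,255]]], "force": 50}}

```text
time: 32.3
eef_pos: [531.8, 343.7, 207.9]
tcp_rot: [3.14, -0.001, 1.74]
wrist_force: [-1.4, -1.1, 7.0]
gripper_width: 58.3
```

```bash
python3 go.py
python3 - <<'E'
from h import *
im=env.capture('wrist');cv2.imwrite('pics/w18.png',im)
E
```

```text
t 32.3 p [531.8 343.7 207.9] yaw 99.69 w 58.3 F [-1.4 -1.1  7. ]
```

View pics/w18.png

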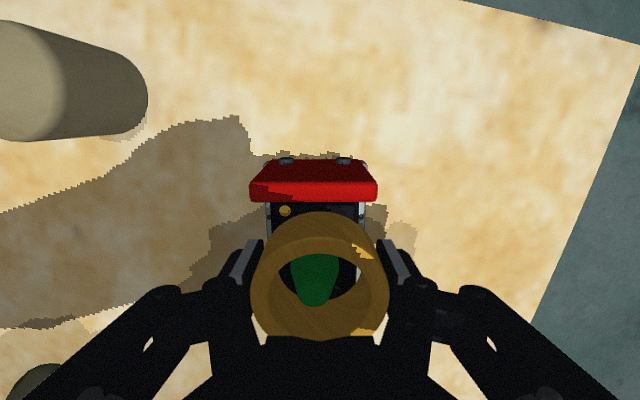

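{"api": "jog_arm", "payload": {"motion": [[[0,0,-0.005,0,255],[0,0,-0.02,0,255],[0,0,-0.045,0,255],[0,0,-0.08,0,255],[0,0,-0.115,0,255],[0,0,-0.14,0,255],[0,0,-0.15,0,255],[0,0,-0.15,0,255]]]}}

```text
time: 33.35
eef_pos: [531.6, 343.6, 357.3]
tcp_rot: [3.141, -0.0, 1.74]
wrist_force: [-0.3, -0.7, -2.5]
gripper_width: 58.0
```

```bash
python3 go.py 604.3,-137.8,350,66.44
python3 - <<'E'
from h import *
im=env.capture('wrist');cv2.imwrite('pics/w19.png',im)
E
```

```text
t 33.35 p [531.6 343.6 357.3] yaw 99.7 w 58.0 F [-0.3 -0.7 -2.5]
604.3,-137.8,350,66.44 -> [-0.4867 -0.0095  0.007 ] turn 33.26
```

View pics/w19.png

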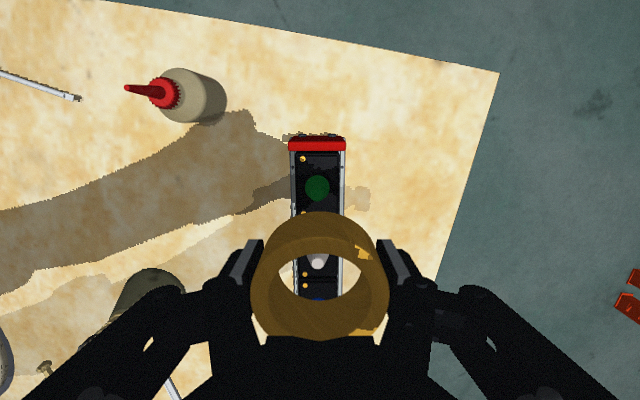

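{"api": "jog_arm", "payload": {"motion": [[[-0.015,0,0,1,255],[-0.045,-0.001,0,3,255],[-0.09,-0.002,0,6,255],[-0.135,-0.003,0,10,255],[-0.18,-0.004,0,13,255],[-0.225,-0.005,0,16,255],[-0.27,-0.005,0,19,255],[-0.315,-0.006,0,22,255],[-0.36,-0.007,0,26,255],[-0.405,-0.008,0,29,255],[-0.445,-0.009,0,31,255],[-0.475,-0.01,0,33,255],[-0.487,-0.01,0.002,33.3,255],[-0.487,-0.01,0.006,33.3,255],[-0.487,-0.01,0.006,33.3,255]]]}}

```text
time: 35.28
eef_pos: [603.5, -136.9, 350.0]
tcp_rot: [-3.14, -0.0, 1.16]
wrist_force: [-0.6, 0.5, -1.9]
gripper_width: 58.2
```

```bash
python3 go.py 604.3,-137.8,246,66.44
```

```text
t 35.27 p [ 603.5 -136.9  350. ] yaw 66.49 w 58.2 F [-0.6  0.5 -1.9]
604.3,-137.8,246,66.44 -> [-0.0006  0.0012  0.104 ] turn 0.05
```

{"api": "jog_arm", "payload": {"motion": [[[0,0,0.02,0,255],[0,0,0.05,0,255],[0,0,0.08,0,255],[0,0,0.097,0,255],[0,0,0.103,0,255],[0,0,0.103,0,255],[0,0,0.103,0,255]]]}}

```text
time: 36.15
eef_pos: [604.2, -138.1, 248.6]
tcp_rot: [3.14, -0.0, 1.159]
wrist_force: [-0.2, 0.4, -2.1]
gripper_width: 57.8
```

```bash
python3 go.py 604.3,-137.8,208,66.44
python3 - <<'E'
from h import *
im=env.capture('wrist');cv2.imwrite('pics/w20.png',im)
E
```

```text
t 36.15 p [ 604.2 -138.1  248.6] yaw 66.41 w 57.8 F [-0.2  0.4 -2.1]
604.3,-137.8,208,66.44 -> [ 0.0003 -0.0001  0.0406] turn -0.03
```

View pics/w20.png

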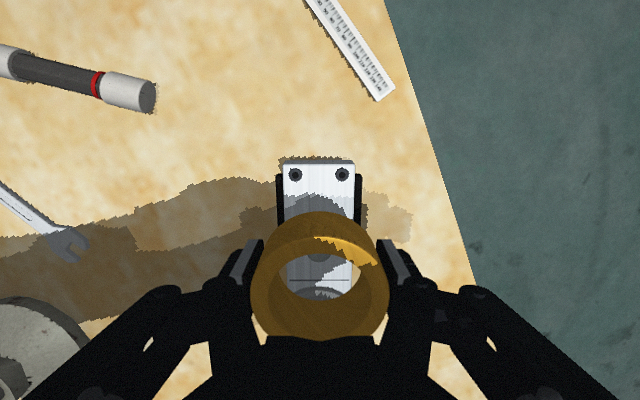

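Then lower, release, and retreat high and back along −tool x to see the whole rack.

{"api": "jog_arm", "payload": {"motion": [[[0,0,0.012,0,255],[0,0,0.024,0,255],[0,0,0.034,0,255],[0,0,0.04,0,255],[0,0,0.041,0,255],[0,0,0.041,0,0],[0,0,0.041,0,0],[0,0,0.041,0,0],[0,0,0.041,0,0],[0,0,0.03,0,0],[0,0,0,0,0],[0,0,-0.04,0,0],[0,0,-0.09,0,0],[-0.04,0,-0.13,0,0],[-0.08,0,-0.15,0,0],[-0.12,0,-0.16,0,0],[-0.14,0,-0.16,0,0],[-0.15,0,-0.16,0,0],[-0.15,0,-0.16,0,0]]]}}

```text
time: 38.58
eef_pos: [544.0, -275.1, 407.1]
tcp_rot: [-3.141, -0.0, 1.159]
wrist_force: [0.4, 0.3, -0.8]
gripper_width: 85.5
```

```bash
python3 go.py
python3 - <<'E'
from h import *
for n in ('wrist','scene','side'):
    im=env.capture(n);cv2.imwrite(f'pics/f_{n}.png',im)
    if n=='scene': cv2.imwrite('pics/f_scene_c.png',cv2.resize(im[130:230,330:480],None,fx=5,fy=5,interpolation=cv2.INTER_CUBIC))
    if n=='side': cv2.imwrite('pics/f_side_c.png',cv2.resize(im[130:230,250:380],None,fx=5,fy=5,interpolation=cv2.INTER_CUBIC))
E
```

```text
t 38.58 p [ 544.  -275.1  407.1] yaw 66.41 w 85.5 F [ 0.4  0.3 -0.8]
```

View pics/f_wrist.png

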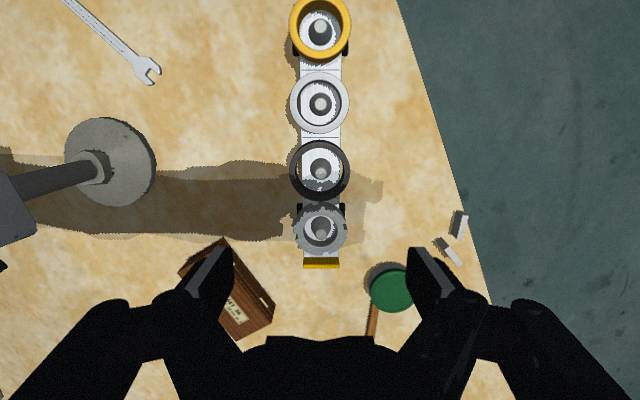

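View pics/f_scene_c.png

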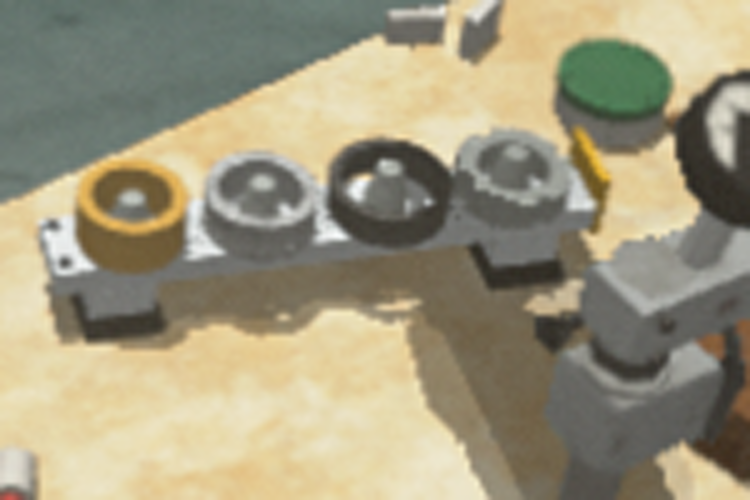

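View pics/f_side_c.png

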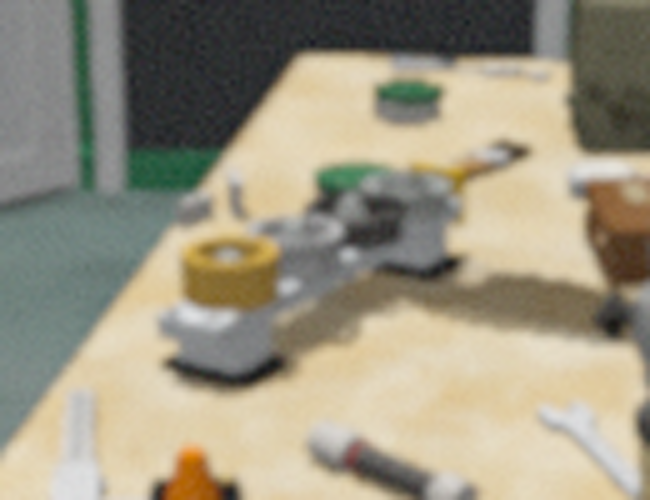

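Run:
```python
from ov import *
P=[(603.9,-138.8),(575.9,-202.9),(547.9,-267.1),(519.9,-331.2)]
D=[(58,42,30),(60,44,24),(66,52,20),(62,39,18)]
for n,off,sz,k in(('scene',(335,140),(125,55),6),('side',(280,165),(70,40),10),('wrist',(280,0),(80,260),3)):
    off=np.array(off)
    im=cv2.imread(f'pics/f_{n}.png');m=env.camera_model(n)
    big=cv2.resize(im[off[1]:off[1]+sz[1],off[0]:off[0]+sz[0]],None,fx=k,fy=k,interpolation=cv2.INTER_CUBIC)
    raw=big.copy()
    for c,(o,b,h) in zip(P,D):
        for z,r in((44+h,o/2),(44+h,b/2),(44,o/2)): draw(big,m,circ(c,z,r),(0,0,255),k,off)
    out=np.vstack([raw,big]) if n!='wrist' else np.hstack([raw,big])
    cv2.imwrite(f'pics/fo_{n}.png',out if out.shape[0]<=600 else cv2.resize(out,None,fx=600/out.shape[0],fy=600/out.shape[0])); print(out.shape)
```

```text
(660, 750, 3)
(800, 700, 3)
(780, 480, 3)
```

View pics/fo_scene.png

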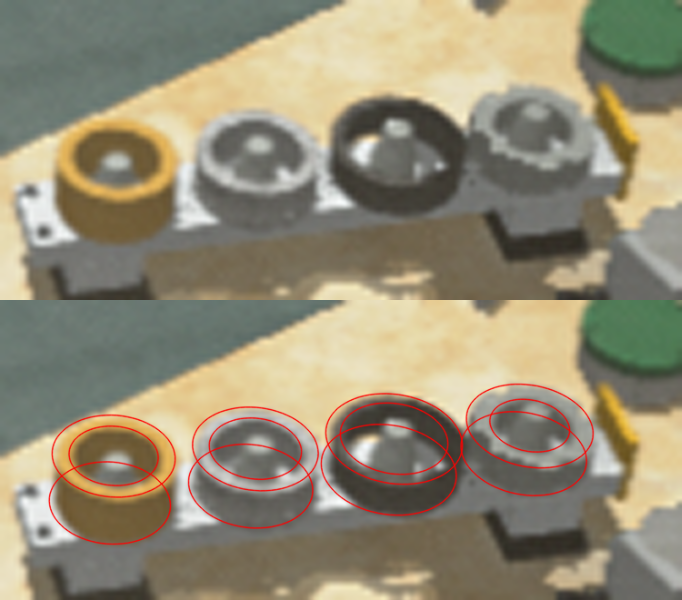

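View pics/fo_side.png

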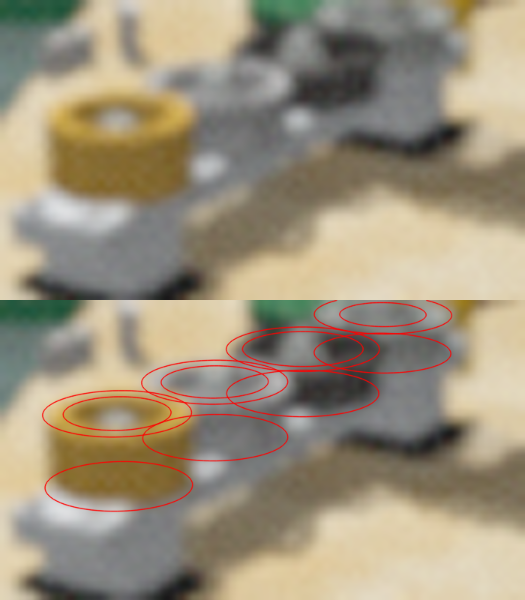

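View pics/fo_wrist.png

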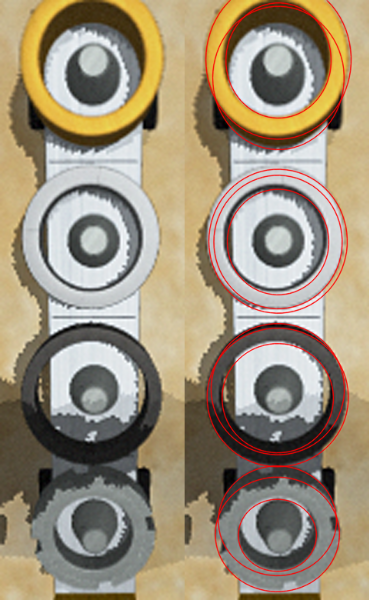

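```bash
python3 go.py; python3 -c "
from cell import env
print(env.sign_off())"
```

```text
t 38.73 p [ 544.6 -274.1  407.1] yaw 66.51 w 85.5 F [ 1.2 -0.   0.2]
the job is handed in; nothing more can be done
None
```

I moved all four rings from the rail to the rack in reverse order and handed the job in at about 39 s of the 99 s allowed. Counting from the yellow end plate, the order is lock nut, black ring, light grey ring, brass sleeve.

- **Final position:** I compared the last wrist, scene and side pictures with model outlines. Each ring lies flat on the rack with its post through it, to within a few mm. The side view of the black ring and nut was blurred, so I relied on the other two cameras for those.
- **Release:** the gripper is open, and the tool is well above and clear of the rack.
- **Forces:** the highest wrist force I read was about 10 N, while closing on the rings; I only read it between moves.
- **Small disagreement:** the finger opening read about 2.5 mm under the nominal diameter for three rings, and matched it for the sleeve. All four grips held.

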